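Transfer the specimens to the bench rack in list order

ROBOT

A 6-joint arm with a two-finger parallel gripper is mounted at the origin on the work surface. World frame = base frame: x ahead of the robot, y to its left, z up, the work surface at z = 0. Lengths are in m, angles in rad, forces in N, time in s.
With the tool pointing down it reaches from about 0.325 to 0.9 m from the base axis. Payload 6.1 kg.
Tool frame: the origin (TCP) lies on the centre line of the jaws, within the pads' length; the fingertips stand 17 mm ahead of it and the grasp point (between the pads) lies 2 mm behind it; x points along the fingers, y is the direction in which the jaws open and shut, and the axes are right-handed (so a half turn about x gives the same grasp; the last joint's range is limited). The gripper opens to 85 mm and grips with 20 to 120 N. Pads are 22 mm wide; open, the fingers measure 114 mm over their backs; the gripper's body (76 mm by 85 mm) begins 54 mm behind the grasp point. The pads swing forward as they close: fully open they stand 13 mm farther back than shut.
Start: joints at [1.135, 0.22, 1.526, -0, 1.395, -0.126], TCP at [0.191, 0.595, 0.248] pointing down, gripper open.
Joint ranges: [-2.98, 2.98], [-0.91, 2.08], [0.09, 2.57], [-1.24, 4.39], [0.2, 2.65], [-2.68, 2.68]. Speed limits (rad/s): [2.57, 2.57, 3.01, 3.14, 3.14, 3.14].

INTERFACE

Orientations are given as [roll, pitch, yaw] about the fixed x, y, z axes, in that order (R = Rz(yaw) Ry(pitch) Rx(roll)).
In Python, from plant import env, vision, ticket gives the robot as it stands. The module is installed in compiled form; this text tells all that it offers.
- The arm moves only by the tool drive_tool, never from a script. Its argument "plan" is a list of rows, each an object of numbers: "grip": the opening in per cent of the stroke, from 0 (shut) to 100 (fully open); "dx", "dy", "dz": the shift along the tool's x, y, z in cm; "wx", "wy", "wz": the turn, a rotation vector about the tool's x, y, z in degrees. In form: [{"grip": .., "dx": .., "dy": .., "dz": .., "wx": .., "wy": .., "wz": ..}, ...]. A call has 1 to 5 rows; each row shifts and turns the pose as measured when the row begins, along the tool's axes as they then stand; what a row does not reach is not made up. A row lasts 1/10 s, in which the tool goes at most 50 mm and 8.59 degrees, less where a joint would pass 70% of its speed; a pose out of reach is approached as far as the arm can. A call with a gripper value outside its range is refused whole. The fingers move at their own pace and stop on an object; "force" is the grip in N (left out, the last holds). Time passes only in rows, so rows that do not move let the fingers close. It gives the time, the measured TCP pose, the force and the opening at its end, in the units of the state.
- env.state(): the state, without advancing time (a new reading comes with each control period).
- vision.capture(name): name is "scene" or "top" or "wrist"; returns a dict with "img" (400x640x3 uint8, blue, green, red), "fx", "fy", "cx", "cy" (pixels), "T" (4x4, takes a point from camera to world coordinates). Camera axes: x right, y down, z forward; pixel columns grow to the right and rows downward; lengths in m; the calibration is good to about 2 mm. A picture is of the moment at which its call begins. There is no depth.
- ticket.sign_off(): hands the job in, once; it reports no verdict.
The state is a dict: "time": time; "qpos": joint angles; "qvel": joint speeds; "effort": joint torques, N m; "tool_pos": TCP position; "ee_rot": TCP orientation; "force": force on the tool from outside, world axes, zero at the start; "ft_torque": the same for the moment, N m; "finger_gap": finger opening in m.
Only numpy, scipy, OpenCV 4.12 (cv2) and the standard library are available. Lean on these libraries where they do the work, as an engineer would, in place of code of your own. Each camera call takes 0.05 s, during which the arm holds its last target. There are 200 camera calls.

TASK

Move the four specimen containers from the grey carrier into the steel rack, one to a pocket, keeping their list order: the one next to the carrier's black lifting loop goes next to the rack's own loop, and so on to the far end. Keep them upright and set them down, do not let them drop.

Things in the scene. Friction and masses are not known exactly. Their poses are not given: they have to be found in the camera images.
- pot: Specimen pot: the short wide container, 70 mm high, body 41 mm across, white ribbed screw lid 46 mm across over its top 16 mm; 80 g. It stands loose and upright in one of the carrier's cups. Origin: centre of its underside, z up.
- tube: Specimen tube: the slim round container, 95 mm high, body 27 mm across, white screw cap 30 mm across over its top 18 mm; flat foot; 50 g. It stands loose and upright in one of the carrier's cups. Origin: centre of its underside, z up.
- vial: Amber glass vial, 100 mm high: body 38 mm across up to 50 mm, sloping shoulder to 62 mm, neck 21 mm across up to 80 mm, then a metal cap 24 mm across to the top; 100 g. Best held by cap and neck. It stands loose and upright in one of the carrier's cups. Origin: centre of its underside, z up.
- square: Square bottle, 93 mm high: body 36 x 36 mm, flat sides up to 74 mm, then a white screw cap 28 mm across in the middle; 100 g. Its x and y axes are square to its flat sides, which start within 10 degrees of the carrier's. It stands loose and upright in one of the carrier's cups. Origin: centre of its underside, z up.
- cup_pot: White square cup in which the pot stands at the start, one of four alike, fixed in the carrier: 60 x 60 mm outside, 54 mm inside, rim 30 mm above the work surface, inner floor 7 mm above it. Origin: centre of its underside; axes parallel to the carrier's.
- cup_tube: White square cup in which the tube stands at the start, one of four alike, fixed in the carrier: 60 x 60 mm outside, 54 mm inside, rim 30 mm above the work surface, inner floor 7 mm above it. Origin: centre of its underside; axes parallel to the carrier's.
- cup_vial: White square cup in which the vial stands at the start, one of four alike, fixed in the carrier: 60 x 60 mm outside, 54 mm inside, rim 30 mm above the work surface, inner floor 7 mm above it. Origin: centre of its underside; axes parallel to the carrier's.
- cup_square: White square cup in which the square bottle stands at the start, one of four alike, fixed in the carrier: 60 x 60 mm outside, 54 mm inside, rim 30 mm above the work surface, inner floor 7 mm above it. Origin: centre of its underside; axes parallel to the carrier's.
- carrier: Grey plastic transport carrier, 76 x 276 mm, walls 14 mm high, with a row of four white cups 66 mm apart; fixed. A black lifting loop, 38 mm high, reaches about 30 mm beyond one end. Origin: centre of the underside; y along the row to the loop, z up; places at y = 99, 33, -33, -99 mm, x = 0.
- rack: Steel rack, 69 x 267 mm, fixed, four empty square pockets in a row: 63 mm inside, 66 mm apart, wall tops 32 mm and floor 7 mm above the work surface. Black loop at one end, as on the carrier. Roughly parallel to the carrier, loop the opposite way; either may be the nearer row. Origin: centre of the underside; y along the row to the loop, z up; places at y = 99, 33, -33, -99 mm, x = 0.
Things that resemble listed ones, but are neither listed nor needed, are in the scene too. Leave any yellow look-alike of the cup_square alone.

How it is judged:
At the end, for the whole second after the job is handed in: Each container stands in the rack pocket with the same place, counted from the loop end, as its start cup in the carrier: within 22 mm of the pocket centre along and across, base within 5 mm of the floor, upright within 7 degrees, released and at rest (((y of cup_pot in the frame of carrier between 0.079 and 0.119 m and y of pot in the frame of rack between 0.077 and 0.121 m) or (y of cup_pot in the frame of carrier between 0.013 and 0.053 m and y of pot in the frame of rack between 0.011 and 0.055 m) or (y of cup_pot in the frame of carrier between -0.053 and -0.013 m and y of pot in the frame of rack between -0.055 and -0.011 m) or (y of cup_pot in the frame of carrier between -0.119 and -0.079 m and y of pot in the frame of rack between -0.121 and -0.077 m)) and x of pot in the frame of rack between -0.022 and 0.022 m and z of pot in the frame of rack between 0.002 and 0.012 m and angle between each of pot, tube, vial, square's own z axis and vertical below 0.12 rad and linear speed of each of pot, tube, vial, square below 0.03 m/s and angular speed of each of pot, tube, vial, square below 0.3 rad/s and ((y of cup_tube in the frame of carrier between 0.079 and 0.119 m and y of tube in the frame of rack between 0.077 and 0.121 m) or (y of cup_tube in the frame of carrier between 0.013 and 0.053 m and y of tube in the frame of rack between 0.011 and 0.055 m) or (y of cup_tube in the frame of carrier between -0.053 and -0.013 m and y of tube in the frame of rack between -0.055 and -0.011 m) or (y of cup_tube in the frame of carrier between -0.119 and -0.079 m and y of tube in the frame of rack between -0.121 and -0.077 m)) and x of tube in the frame of rack between -0.022 and 0.022 m and z of tube in the frame of rack between 0.002 and 0.012 m and ((y of cup_vial in the frame of carrier between 0.079 and 0.119 m and y of vial in the frame of rack between 0.077 and 0.121 m) or (y of cup_vial in the frame of carrier between 0.013 and 0.053 m and y of vial in the frame of rack between 0.011 and 0.055 m) or (y of cup_vial in the frame of carrier between -0.053 and -0.013 m and y of vial in the frame of rack between -0.055 and -0.011 m) or (y of cup_vial in the frame of carrier between -0.119 and -0.079 m and y of vial in the frame of rack between -0.121 and -0.077 m)) and x of vial in the frame of rack between -0.022 and 0.022 m and z of vial in the frame of rack between 0.002 and 0.012 m and ((y of cup_square in the frame of carrier between 0.079 and 0.119 m and y of square in the frame of rack between 0.077 and 0.121 m) or (y of cup_square in the frame of carrier between 0.013 and 0.053 m and y of square in the frame of rack between 0.011 and 0.055 m) or (y of cup_square in the frame of carrier between -0.053 and -0.013 m and y of square in the frame of rack between -0.055 and -0.011 m) or (y of cup_square in the frame of carrier between -0.119 and -0.079 m and y of square in the frame of rack between -0.121 and -0.077 m)) and x of square in the frame of rack between -0.022 and 0.022 m and z of square in the frame of rack between 0.002 and 0.012 m); the robot touches nothing.
It fails at once if a container is tipped more than about 35 degrees (angle between any of pot, tube, vial, square's own z axis and vertical above 0.6 rad).
It fails at once if a container is let fall or thrown (faster than 0.8 m/s, a fall of over 3 cm, with no finger on it) ((linear speed of pot above 0.8 m/s and contact force between the fingers and pot below 0.02 N) or (linear speed of tube above 0.8 m/s and contact force between the fingers and tube below 0.02 N) or (linear speed of vial above 0.8 m/s and contact force between the fingers and vial below 0.02 N) or (linear speed of square above 0.8 m/s and contact force between the fingers and square below 0.02 N)).
It also fails if it takes over 99 s, if anything falls off the work surface, if the arm or the gripper's body presses on something with over 40 N, if the wrist force passes 120 N, or if a joint passes its speed limit or range.

## Working session

There is one attempt and no reset: what is moved stays moved. The work goes in short steps, Python scripts to look and compute and a tool call to move; the robot and the scene stay as the last step left them, time stands still between calls to the robot, and variables do not carry over. Pictures are saved under pics/ and viewed, about 12 in all and at most 16, crops included, and the job is handed in when it is done.

Besides the shell and the picture viewer there is one more tool, called after "Emit:" in YAML: its name, and indented under it one key for each argument. drive_tool: Moves the arm, as the interface text tells. Its arguments: {"type":"object","properties":{"plan":{"type":"array","items":{"type":"object","properties":{"grip":{"type":"number"},"dx":{"type":"number"},"dy":{"type":"number"},"dz":{"type":"number"},"wx":{"type":"number"},"wy":{"type":"number"},"wz":{"type":"number"}}}},"force":{"type":"number"}},"required":["plan"]}

```bash
mkdir -p pics
python3 - <<'E'
from plant import env, vision
import cv2, numpy as np
for n in ["top","scene"]:
    c=vision.capture(n); cv2.imwrite(f"pics/{n}0.png",c["img"]); np.savez(f"{n}0.npz",**c)
    print(n,c["fx"],c["fy"],c["cx"],c["cy"]); print(np.round(c["T"],3).tolist())
s=env.state(); print(s["time"],s["tool_pos"],s["ee_rot"],s["finger_gap"])
E
```

```text
top 420.2862915748971 420.2862915748971 318.7666362825818 198.68647817887117
[[0.004, -0.999, 0.037, 0.465], [-1.0, -0.004, 0.003, -0.03], [-0.003, -0.037, -0.999, 0.888], [0.0, 0.0, 0.0, 1.0]]
scene 419.95397383852423 419.95397383852423 324.5529298011824 191.50371266670814
[[-0.698, 0.566, -0.438, 0.828], [0.716, 0.545, -0.437, 0.292], [-0.009, -0.619, -0.785, 0.595], [0.0, 0.0, 0.0, 1.0]]
0.1 [0.1903386  0.59478006 0.24732164] [-1.68738749  1.56908539 -1.99717706] 0.08526518789708824
```

View pics/top0.png

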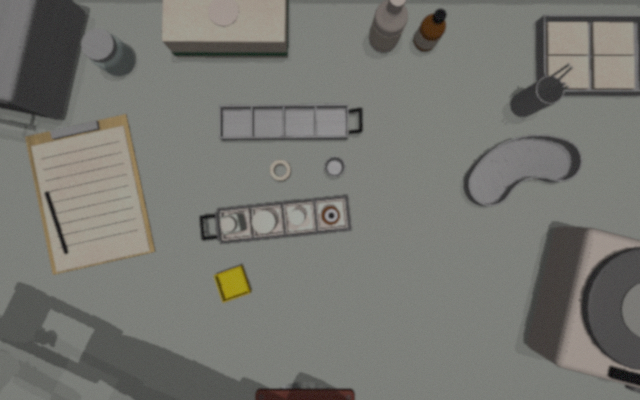

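View pics/scene0.png

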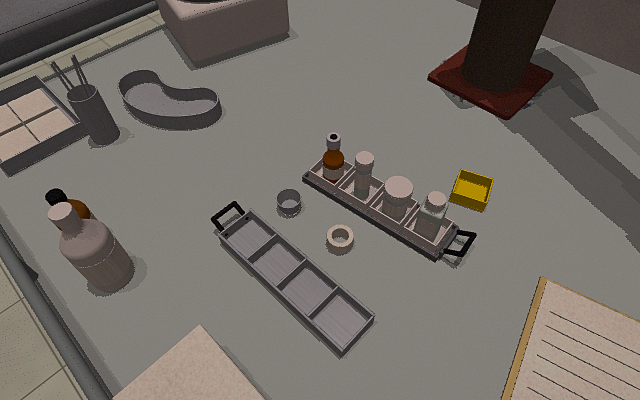

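The top view shows the carrier at about (283,218), with its loop to the left at (208,226). The order from the loop is square (232,223), pot (264,221), tube (297,215), vial (331,215). The rack is at (284,123), with its loop to the right at (355,120). The yellow look-alike at (233,282) stays where it is. Next I take an enlarged crop.

Run:
```python
import cv2
i=cv2.imread("pics/top0.png")[100:250,190:370]
i=cv2.convertScaleAbs(i,alpha=1.6)
cv2.imwrite("pics/topc.png",cv2.resize(i,None,fx=4,fy=4,interpolation=cv2.INTER_CUBIC))
i=cv2.imread("pics/scene0.png")[120:270,290:490]
cv2.imwrite("pics/scenec.png",cv2.resize(cv2.convertScaleAbs(i,alpha=1.6),None,fx=4,fy=4,interpolation=cv2.INTER_CUBIC))
```

```text
(no output)
```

View pics/topc.png

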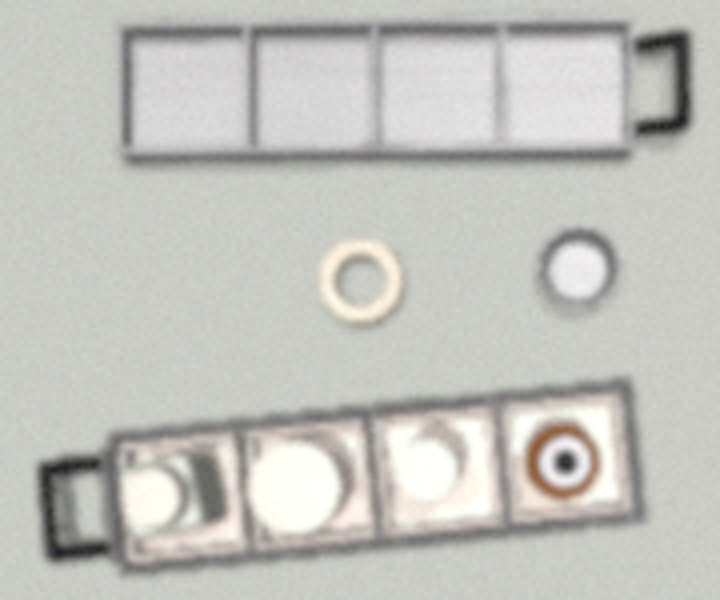

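View pics/scenec.png

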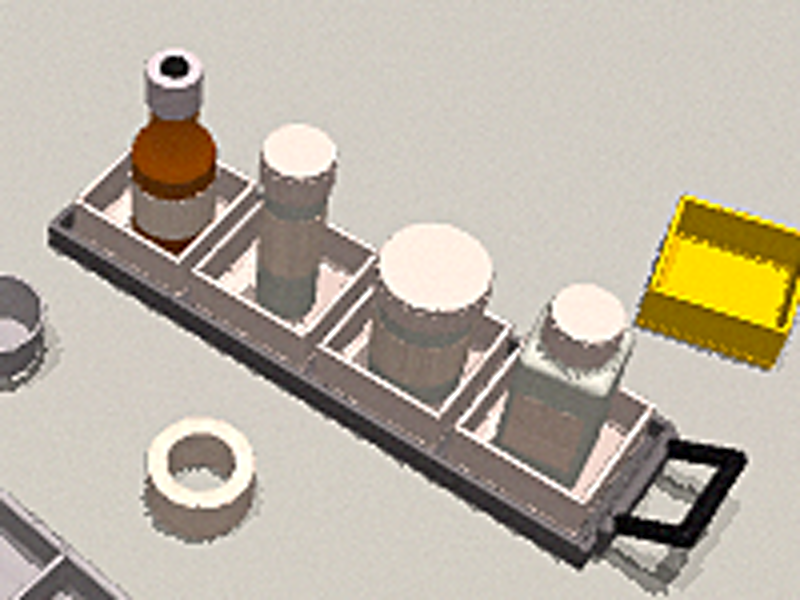

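Caps in the crops (top / scene): vial (566,462)/(174,66), tube (430,467)/(298,150), pot (294,488)/(435,266), square (155,498)/(589,312). Rack wall-top corners in the top crop: (124,27), (630,24), (630,154), (124,156).

```bash
cat > h.py <<'E'
import numpy as np
def ray(c,u,v):
    T=c["T"]; d=T[:3,:3]@np.array([(u-c["cx"])/c["fx"],(v-c["cy"])/c["fy"],1.]); return T[:3,3],d/np.linalg.norm(d)
def plane(c,u,v,z):
    o,d=ray(c,u,v); return o+d*(z-o[2])/d[2]
def tri(r):
    A=sum(np.eye(3)-np.outer(d,d) for o,d in r); b=sum((np.eye(3)-np.outer(d,d))@o for o,d in r); return np.linalg.solve(A,b)
E
python3 - <<'E'
from h import *
t=dict(np.load("top0.npz")); s=dict(np.load("scene0.npz"))
P=lambda u,v:(190+u/4,100+v/4)
S=lambda u,v:(290+u/4,120+v/4)
np.set_printoptions(precision=4,suppress=True)
for n,a,b,z in [("vial",(566,462),(174,66),.107),("tube",(430,467),(298,150),.102),("pot",(294,488),(435,266),.077),("square",(155,498),(589,312),.1)]:
    a=P(*a);b=S(*b)
    print(n,plane(t,*a,z),plane(s,*b,z),tri([ray(t,*a),ray(s,*b)]))
c=[plane(t,*P(*p),.032) for p in [(124,27),(630,24),(630,154),(124,156)]]
print(np.array(c)); m=np.mean(c,0); print("rack c",m,"len",np.linalg.norm(c[0]-c[1]),np.linalg.norm(c[0]-c[3]))
ax=(c[1]+c[2]-c[0]-c[3])[:2]; ax/=np.linalg.norm(ax); print("rack y dir",ax)
for i,n in zip([99,33,-33,-99],["square","pot","tube","vial"]): print(n,m[:2]+ax*i/1000)
c=[plane(t,*P(*p),.03) for p in [(115,440),(630,385),(637,515),(127,565)]]  # cup outer approx
print("carrier",np.mean(c,0)); ax=(c[0]+c[3]-c[1]-c[2])[:2]; print(ax/np.linalg.norm(ax))
# scene rack corners
print([plane(s,*p,.032) for p in [(248,211),(373,317),(343,353),(219,237)]])
E
```

```text
vial [ 0.4628 -0.0512  0.107 ] [ 0.4632 -0.05    0.107 ] [ 0.4626 -0.051   0.1059]
tube [0.4602 0.0122 0.102 ] [0.4597 0.0149 0.102 ] [0.4594 0.0132 0.1005]
pot [0.4497 0.079  0.077 ] [0.4508 0.0808 0.077 ] [0.4494 0.0796 0.0748]
square [0.4451 0.141  0.1   ] [0.4454 0.1446 0.1   ] [0.4443 0.1428 0.0972]
[[ 0.6851  0.1746  0.032 ]
 [ 0.6875 -0.0854  0.032 ]
 [ 0.6204 -0.0855  0.032 ]
 [ 0.6184  0.1737  0.032 ]]
rack c [0.6528 0.0444 0.032 ] len 0.26003340237790123 0.06670594500513166
rack y dir [ 0.0086 -1.    ]
square [ 0.6537 -0.0546]
pot [0.6531 0.0114]
tube [0.6525 0.0774]
vial [0.652  0.1433]
carrier [0.455  0.0429 0.03  ]
[-0.106   0.9944]
[array([ 0.6311, -0.0842,  0.032 ]), array([0.6257, 0.1803, 0.032 ]), array([0.6901, 0.1836, 0.032 ]), array([ 0.695 , -0.0779,  0.032 ])]
```

```bash
cat >> h.py <<'E'
from scipy.spatial.transform import Rotation as Ro
def delta(x,y,z,yaw=6.1):
    """shift (cm, tool axes) and turn (deg) from the present pose to grasp pose with tool x down, jaws along yaw"""
    from plant import env
    s=env.state(); R=Ro.from_euler("xyz",s["ee_rot"]).as_matrix(); a=np.radians(yaw)
    best=None
    for f in (1,-1):
        Y=f*np.array([np.cos(a),np.sin(a),0]);X=np.array([0,0,-1.]);G=np.c_[X,Y,np.cross(X,Y)]
        w=Ro.from_matrix(R.T@G).as_rotvec(degrees=True)
        if best is None or np.linalg.norm(w)<np.linalg.norm(best): best=w
    print("t",s["time"],"pos",s["tool_pos"].round(4),"gap",round(float(s["finger_gap"]),4),"F",np.round(s["force"],2),"q6",round(float(s["qpos"][5]),2))
    print("shift cm",(R.T@(np.array([x,y,z])-s["tool_pos"])*100).round(2),"turn",best.round(2)); print("tool axes in world (cols)\n",R.round(2))
E
python3 -c "
from h import *
delta(.4445,.142,.25)"
```

```text
t 0.1 pos [0.1903 0.5948 0.2473] gap 0.0853 F [ 0.41 -0.94 -0.44] q6 -0.13
shift cm [ -0.22 -35.37  38.01] turn [6.615e+01 5.000e-02 9.000e-02]
tool axes in world (cols)
 [[-0.    0.3   0.95]
 [-0.    0.95 -0.3 ]
 [-1.   -0.   -0.  ]]
```

Emit:
drive_tool:
  plan:
    - {"grip":100,"dy":-2.8,"dz":3.0,"wx":8}
    - {"grip":100,"dy":-2.4,"dz":3.3,"wx":8}
    - {"grip":100,"dy":-1.9,"dz":3.6,"wx":8}
    - {"grip":100,"dy":-1.4,"dz":3.8,"wx":8}
    - {"grip":100,"dy":-0.8,"dz":4.0,"wx":8}
  force: 30

```text
schema error: expected keys grip, dx, dy, dz, wx, wy, wz
```

```bash
python3 -c "
from h import *
delta(.4445,.142,.25)"
```

```text
t 0.1 pos [0.1903 0.5948 0.2473] gap 0.0853 F [ 0.41 -0.94 -0.44] q6 -0.13
shift cm [ -0.22 -35.37  38.01] turn [6.615e+01 5.000e-02 9.000e-02]
tool axes in world (cols)
 [[-0.    0.3   0.95]
 [-0.    0.95 -0.3 ]
 [-1.   -0.   -0.  ]]
```

Emit:
drive_tool:
  plan:
    - {"grip":100,"dx":0,"dy":-2.8,"dz":3.0,"wx":8,"wy":0,"wz":0}
    - {"grip":100,"dx":0,"dy":-2.4,"dz":3.3,"wx":8,"wy":0,"wz":0}
    - {"grip":100,"dx":0,"dy":-1.9,"dz":3.6,"wx":8,"wy":0,"wz":0}
    - {"grip":100,"dx":0,"dy":-1.4,"dz":3.8,"wx":8,"wy":0,"wz":0}
    - {"grip":100,"dx":0,"dy":-0.8,"dz":4.0,"wx":8,"wy":0,"wz":0}
  force: 30

```text
time: 0.6
tool_pos: [0.2856, 0.4117, 0.2435]
ee_rot: [-1.251, 1.564, -2.277]
force: [0.3, -0.0, 0.1]
finger_gap: 0.0852
```

```bash
python3 -c "
from h import *
delta(.4445,.142,.25)"
```

```text
t 0.6 pos [0.2856 0.4117 0.2435] gap 0.0852 F [ 0.29 -0.01  0.13] q6 0.26
shift cm [-0.58 -0.42 31.3 ] turn [25.17  0.2   0.33]
tool axes in world (cols)
 [[-0.    0.85  0.52]
 [-0.01  0.52 -0.85]
 [-1.   -0.01  0.  ]]
```

Emit:
drive_tool:
  plan:
    - {"grip":100,"dx":-0.3,"dy":0,"dz":5.0,"wx":8,"wy":0,"wz":0}
    - {"grip":100,"dx":-0.2,"dy":0.6,"dz":4.9,"wx":8,"wy":0,"wz":0}
    - {"grip":100,"dx":0,"dy":1.3,"dz":4.8,"wx":8,"wy":0,"wz":0}
    - {"grip":100,"dx":0,"dy":1.9,"dz":4.5,"wx":0,"wy":0,"wz":0}
    - {"grip":100,"dx":0,"dy":1.9,"dz":4.5,"wx":0,"wy":0,"wz":0}

```text
time: 1.1
tool_pos: [0.4075, 0.1932, 0.2477]
ee_rot: [-0.829, 1.563, -2.292]
force: [0.8, 0.2, 0.0]
finger_gap: 0.0856
```

```bash
python3 -c "
from h import *
delta(.4445,.142,.25)"
```

```text
t 1.1 pos [0.4075 0.1932 0.2477] gap 0.0856 F [0.84 0.24 0.  ] q6 0.16
shift cm [-0.22  3.13  5.49] turn [0.08 0.3  0.32]
tool axes in world (cols)
 [[-0.01  0.99  0.11]
 [-0.01  0.11 -0.99]
 [-1.   -0.01  0.01]]
```

Emit:
drive_tool:
  plan:
    - {"grip":100,"dx":0,"dy":2.0,"dz":3.5,"wx":0,"wy":0.3,"wz":0.3}
    - {"grip":100,"dx":0,"dy":1.2,"dz":2.0,"wx":0,"wy":0,"wz":0}
    - {"grip":100,"dx":0,"dy":0,"dz":0,"wx":0,"wy":0,"wz":0}

```text
time: 1.4
tool_pos: [0.4477, 0.1343, 0.2471]
ee_rot: [-0.257, 1.569, -1.728]
force: [0.7, 0.8, 0.8]
finger_gap: 0.0852
```

Run:
```python
from h import *
from plant import vision
import cv2
delta(.4445,.142,.25)
c=vision.capture("wrist"); np.savez("w1.npz",**c); cv2.imwrite("pics/w1.png",cv2.convertScaleAbs(c["img"],alpha=1.5)); print(c["T"].round(3),c["fx"],c["cx"],c["cy"])
```

```text
t 1.4 pos [0.4477 0.1343 0.2471] gap 0.0852 F [0.7  0.83 0.8 ] q6 0.02
shift cm [-0.29 -0.24 -0.8 ] turn [-0.36  0.08  0.02]
tool axes in world (cols)
 [[-0.    0.99  0.1 ]
 [-0.    0.1  -0.99]
 [-1.   -0.    0.  ]]
[[ 0.995  0.095  0.031  0.439]
 [ 0.1   -0.943 -0.318  0.218]
 [-0.001  0.32  -0.947  0.373]
 [ 0.     0.     0.     1.   ]] 308.2257479422448 315.9411452696388 200.82972995494416
```

View pics/w1.png

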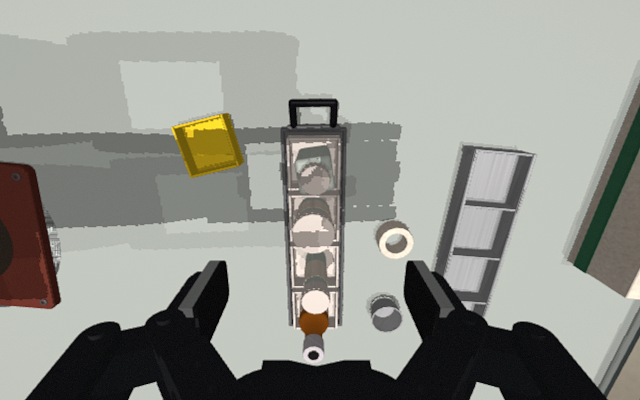

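The wrist view shows the caps at square (314,180), pot (313,231), tube (315,302) and vial (313,354), and the rack's far end at (462,144)–(535,153). I'll cross-check these and zoom on the square and the rack.

Run:
```python
from h import *
import cv2
np.set_printoptions(precision=4,suppress=True)
c=dict(np.load("w1.npz"))
for n,p,z in [("sq",(314,180),.1),("pot",(313,231),.077),("tube",(315,302),.102),("vial",(313,354),.107)]: print(n,plane(c,*p,z))
for p in [(462,144),(535,153)]: print(plane(c,*p,.032))
i=c["img"]; a=cv2.resize(cv2.convertScaleAbs(i[120:220,270:370],alpha=1.5),(400,400),interpolation=cv2.INTER_CUBIC)
b=cv2.resize(cv2.convertScaleAbs(i[130:230,445:545],alpha=1.3),(400,400),interpolation=cv2.INTER_CUBIC)
cv2.imwrite("pics/w1c.png",np.hstack([a,b]))
```

```text
sq [0.4442 0.1458 0.1   ]
pot [0.449  0.0848 0.077 ]
tube [0.4581 0.0158 0.102 ]
vial [ 0.4622 -0.0479  0.107 ]
[0.6032 0.1847 0.032 ]
[0.6862 0.1831 0.032 ]
```

View pics/w1c.png

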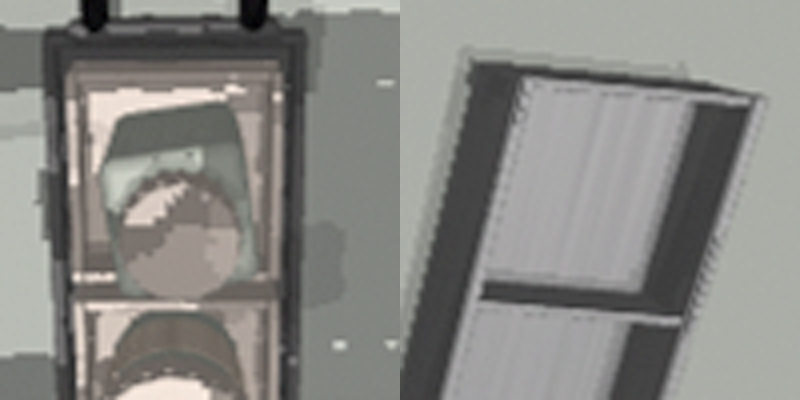

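Emit:
drive_tool:
  plan:
    - {"grip":100,"dx":0,"dy":-0.2,"dz":-0.9,"wx":-7,"wy":0,"wz":0}
    - {"grip":100,"dx":3,"dy":0,"dz":0,"wx":0,"wy":0,"wz":0}
    - {"grip":100,"dx":4,"dy":0,"dz":0,"wx":0,"wy":0,"wz":0}
    - {"grip":100,"dx":1.5,"dy":0,"dz":0,"wx":0,"wy":0,"wz":0}
    - {"grip":100,"dx":0,"dy":0,"dz":0,"wx":0,"wy":0,"wz":0}

```text
time: 1.95
tool_pos: [0.4409, 0.1494, 0.1596]
ee_rot: [-2.685, 1.569, 2.26]
force: [-0.2, 0.2, -0.4]
finger_gap: 0.0854
```

```bash
python3 -c "
from h import *
delta(.4445,.1435,.062,13)"
```

```text
t 1.95 pos [0.4409 0.1494 0.1596] gap 0.0854 F [-0.21  0.23 -0.44] q6 -0.08
shift cm [9.76 0.23 0.67] turn [ 0.3  -0.11  0.05]
tool axes in world (cols)
 [[-0.    0.97  0.23]
 [ 0.    0.23 -0.97]
 [-1.   -0.   -0.  ]]
```

Emit:
drive_tool:
  plan:
    - {"grip":100,"dx":0,"dy":0.2,"dz":0.6,"wx":0,"wy":0,"wz":0}
    - {"grip":100,"dx":3.5,"dy":0,"dz":0,"wx":0,"wy":0,"wz":0}
    - {"grip":100,"dx":3.5,"dy":0,"dz":0,"wx":0,"wy":0,"wz":0}
    - {"grip":100,"dx":1.8,"dy":0,"dz":0,"wx":0,"wy":0,"wz":0}
    - {"grip":100,"dx":0,"dy":0,"dz":0,"wx":0,"wy":0,"wz":0}

```text
time: 2.45
tool_pos: [0.4488, 0.1469, 0.0759]
ee_rot: [1.7, 1.561, 0.366]
force: [-0.1, -0.9, 0.1]
finger_gap: 0.0857
```

```bash
python3 -c "
from h import *
delta(.4445,.1435,.062,13)"
```

```text
t 2.45 pos [0.4488 0.1469 0.0759] gap 0.0857 F [-0.08 -0.86  0.07] q6 -0.09
shift cm [ 1.39 -0.51  0.24] turn [ 0.58 -0.08 -0.58]
tool axes in world (cols)
 [[ 0.01  0.97  0.23]
 [ 0.    0.23 -0.97]
 [-1.    0.01 -0.  ]]
```

Emit:
drive_tool:
  plan:
    - {"grip":100,"dx":0.8,"dy":-0.4,"dz":0.2,"wx":0.5,"wy":0,"wz":-0.5}
    - {"grip":100,"dx":0.5,"dy":0,"dz":0,"wx":0,"wy":0,"wz":0}
    - {"grip":100,"dx":0,"dy":0,"dz":0,"wx":0,"wy":0,"wz":0}

```text
time: 2.75
tool_pos: [0.4482, 0.1445, 0.0661]
ee_rot: [1.698, 1.564, 0.355]
force: [-0.4, -0.2, 0.1]
finger_gap: 0.0854
```

```bash
python3 -c "
from h import *
delta(.4445,.1435,.062,13)"
```

```text
t 2.75 pos [0.4482 0.1445 0.0661] gap 0.0854 F [-0.44 -0.19  0.11] q6 -0.09
shift cm [ 0.41 -0.39  0.01] turn [ 0.07 -0.05 -0.38]
tool axes in world (cols)
 [[ 0.01  0.97  0.23]
 [ 0.    0.23 -0.97]
 [-1.    0.01 -0.  ]]
```

Emit:
drive_tool:
  plan:
    - {"grip":100,"dx":0.4,"dy":-0.5,"dz":0,"wx":0,"wy":0,"wz":0}
    - {"grip":60,"dx":0,"dy":0,"dz":0,"wx":0,"wy":0,"wz":0}
    - {"grip":40,"dx":0,"dy":0,"dz":0,"wx":0,"wy":0,"wz":0}
    - {"grip":25,"dx":0,"dy":0,"dz":0,"wx":0,"wy":0,"wz":0}
    - {"grip":25,"dx":0,"dy":0,"dz":0,"wx":0,"wy":0,"wz":0}
  force: 30

```text
time: 3.25
tool_pos: [0.4449, 0.1435, 0.0643]
ee_rot: [1.611, 1.56, 0.268]
force: [0.4, 0.4, -0.0]
finger_gap: 0.0357
```

Emit:
drive_tool:
  plan:
    - {"grip":20,"dx":0,"dy":0,"dz":0,"wx":0,"wy":0,"wz":0}
    - {"grip":20,"dx":0,"dy":0,"dz":0,"wx":0,"wy":0,"wz":0}

```text
time: 3.45
tool_pos: [0.4448, 0.1435, 0.0643]
ee_rot: [1.615, 1.56, 0.272]
force: [-0.0, 0.5, -0.3]
finger_gap: 0.0358
```

```bash
python3 -c "
from h import *
delta(.4445,.1435,.062,13)"
```

```text
t 3.45 pos [0.4448 0.1435 0.0643] gap 0.0358 F [-0.01  0.55 -0.3 ] q6 -0.09
shift cm [ 0.23 -0.03 -0.01] turn [ 0.07 -0.03 -0.63]
tool axes in world (cols)
 [[ 0.01  0.97  0.23]
 [ 0.    0.23 -0.97]
 [-1.    0.01 -0.  ]]
```

Emit:
drive_tool:
  plan:
    - {"grip":20,"dx":-2,"dy":0,"dz":0,"wx":0,"wy":0,"wz":0.6}
    - {"grip":20,"dx":-4,"dy":0,"dz":0,"wx":0,"wy":0,"wz":0}
    - {"grip":20,"dx":-4,"dy":0,"dz":0,"wx":0,"wy":0,"wz":0}
    - {"grip":20,"dx":-3,"dy":0,"dz":0,"wx":0,"wy":0,"wz":0}
    - {"grip":20,"dx":-1,"dy":0,"dz":0,"wx":0,"wy":0,"wz":0}

```text
time: 3.95
tool_pos: [0.4389, 0.1423, 0.205]
ee_rot: [1.679, 1.558, 0.336]
force: [1.1, -0.6, -0.3]
finger_gap: 0.0357
```

```bash
python3 -c "
from h import *
delta(.655,-.051,.20,6)"
```

```text
t 3.95 pos [0.4389 0.1423 0.205 ] gap 0.0357 F [ 1.12 -0.61 -0.25] q6 -0.09
shift cm [ 0.68 16.68 23.71] turn [ 7.06 -0.12 -0.7 ]
tool axes in world (cols)
 [[ 0.01  0.97  0.23]
 [ 0.    0.23 -0.97]
 [-1.    0.01 -0.  ]]
```

Emit:
drive_tool:
  plan:
    - {"grip":20,"dx":0,"dy":1.2,"dz":1.6,"wx":1,"wy":0,"wz":-0.7}
    - {"grip":20,"dx":0,"dy":2.4,"dz":3.3,"wx":1.5,"wy":0,"wz":0}
    - {"grip":20,"dx":0,"dy":2.5,"dz":3.3,"wx":1.5,"wy":0,"wz":0}
    - {"grip":20,"dx":0,"dy":2.6,"dz":3.3,"wx":1.5,"wy":0,"wz":0}
    - {"grip":20,"dx":0,"dy":2.7,"dz":3.2,"wx":1.5,"wy":0,"wz":0}

```text
time: 4.45
tool_pos: [0.5783, 0.018, 0.2024]
ee_rot: [-2.936, 1.567, 1.886]
force: [1.0, 0.8, -0.6]
finger_gap: 0.0356
```

```bash
python3 -c "
from h import *
delta(.655,-.051,.20,6)"
```

```text
t 4.45 pos [0.5783 0.018  0.2024] gap 0.0356 F [ 0.96  0.78 -0.58] q6 -0.22
shift cm [0.2  6.88 7.69] turn [ 0.25 -0.24  0.05]
tool axes in world (cols)
 [[-0.    0.99  0.11]
 [ 0.    0.11 -0.99]
 [-1.   -0.   -0.  ]]
```

Emit:
drive_tool:
  plan:
    - {"grip":20,"dx":0,"dy":2.8,"dz":3.1,"wx":0,"wy":0,"wz":0}
    - {"grip":20,"dx":0,"dy":2.0,"dz":2.3,"wx":0,"wy":0,"wz":0}
    - {"grip":20,"dx":0,"dy":1.0,"dz":1.0,"wx":0,"wy":0,"wz":0}
    - {"grip":20,"dx":0,"dy":0,"dz":0,"wx":0,"wy":0,"wz":0}
    - {"grip":20,"dx":0,"dy":0,"dz":0,"wx":0,"wy":0,"wz":0}

```text
time: 4.95
tool_pos: [0.6449, -0.0465, 0.1913]
ee_rot: [-2.093, 1.558, 2.722]
force: [-0.2, 0.7, -1.0]
finger_gap: 0.0356
```

Run:
```python
from h import *
from plant import vision
import cv2
delta(.655,-.051,.07,6)
o=[]
for n in ("wrist","top"):
    c=vision.capture(n); np.savez(f"{n}2.npz",**c); o.append(c["img"])
a=cv2.resize(o[0],(576,360)); 
b=cv2.resize(o[1][90:140,200:380],(576,160),interpolation=cv2.INTER_CUBIC)
cv2.imwrite("pics/w2.png",cv2.convertScaleAbs(np.vstack([a,b]),alpha=1.5))
```

```text
t 4.95 pos [ 0.6449 -0.0465  0.1913] gap 0.0356 F [-0.21  0.72 -1.03] q6 -0.3
shift cm [12.12  1.1   0.63] turn [-0.13 -0.37  0.64]
tool axes in world (cols)
 [[-0.01  0.99  0.1 ]
 [ 0.01  0.1  -0.99]
 [-1.   -0.01 -0.01]]
```

View pics/w2.png

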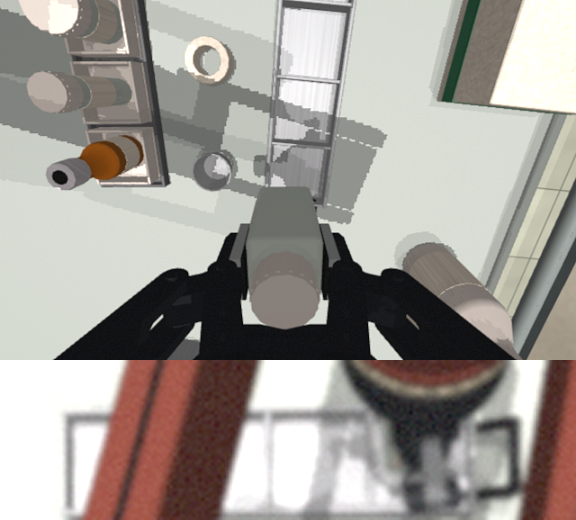

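The square is held upright. The rack dividers show at (278,75)-(342,80) and (273,138)-(332,145) in the 0.9× view.

Run:
```python
from h import *
c=dict(np.load("wrist2.npz"))
for p,q in [((277,75),(343,80)),((272,138),(333,145)),((283,5),(351,4))]:
    a=plane(c,p[0]/.9,p[1]/.9,.032);b=plane(c,q[0]/.9,q[1]/.9,.032); print(a.round(4),b.round(4),((a+b)/2).round(4),np.linalg.norm(a-b))
```

```text
[0.6257 0.0481 0.032 ] [0.6896 0.0501 0.032 ] [0.6577 0.0491 0.032 ] 0.06390678036966871
[ 0.6263 -0.013   0.032 ] [ 0.69   -0.0136  0.032 ] [ 0.6582 -0.0133  0.032 ] 0.0636411995879783
[0.6256 0.1071 0.032 ] [0.686 0.114 0.032] [0.6558 0.1105 0.032 ] 0.06080133917707933
```

Emit:
drive_tool:
  plan:
    - {"grip":20,"dx":0,"dy":1.1,"dz":0.4,"wx":0,"wy":0,"wz":0.6}
    - {"grip":20,"dx":2.5,"dy":0,"dz":0,"wx":0,"wy":0,"wz":0}
    - {"grip":20,"dx":3.5,"dy":0,"dz":0,"wx":0,"wy":0,"wz":0}
    - {"grip":20,"dx":2,"dy":0,"dz":0,"wx":0,"wy":0,"wz":0}
    - {"grip":20,"dx":0,"dy":0,"dz":0,"wx":0,"wy":0,"wz":0}

```text
time: 5.55
tool_pos: [0.6591, -0.0451, 0.1131]
ee_rot: [2.034, 1.56, 0.571]
force: [-0.9, 0.1, -1.5]
finger_gap: 0.0355
```

```bash
python3 -c "
from h import *
delta(.656,-.050,.0645,6)"
```

```text
t 5.55 pos [ 0.6591 -0.0451  0.1131] gap 0.0355 F [-0.86  0.1  -1.45] q6 -0.3
shift cm [ 4.85 -0.4   0.48] turn [ 0.2  -0.26 -0.53]
tool axes in world (cols)
 [[ 0.01  0.99  0.11]
 [ 0.01  0.11 -0.99]
 [-1.    0.01 -0.  ]]
```

Emit:
drive_tool:
  plan:
    - {"grip":20,"dx":1.2,"dy":-0.4,"dz":0.5,"wx":0,"wy":0,"wz":-0.5}
    - {"grip":20,"dx":1.5,"dy":0,"dz":0.2,"wx":0,"wy":0,"wz":0}
    - {"grip":20,"dx":1.0,"dy":0,"dz":0,"wx":0,"wy":0,"wz":0}
    - {"grip":20,"dx":0.5,"dy":0,"dz":0,"wx":0,"wy":0,"wz":0}
    - {"grip":20,"dx":0,"dy":0,"dz":0,"wx":0,"wy":0,"wz":0}

```text
time: 6.05
tool_pos: [0.6581, -0.0526, 0.0715]
ee_rot: [2.094, 1.565, 0.633]
force: [-0.9, 0.3, -0.4]
finger_gap: 0.0357
```

```bash
python3 -c "
from h import *
delta(.656,-.050,.0645,6)"
```

```text
t 6.05 pos [ 0.6581 -0.0526  0.0715] gap 0.0357 F [-0.89  0.32 -0.37] q6 -0.31
shift cm [ 0.7  -0.19 -0.28] turn [ 0.27 -0.17 -0.3 ]
tool axes in world (cols)
 [[ 0.    0.99  0.11]
 [ 0.    0.11 -0.99]
 [-1.    0.01 -0.  ]]
```

Emit:
drive_tool:
  plan:
    - {"grip":20,"dx":0.5,"dy":0,"dz":0,"wx":0,"wy":0,"wz":0}
    - {"grip":20,"dx":0.4,"dy":0,"dz":0,"wx":0,"wy":0,"wz":0}
    - {"grip":20,"dx":0,"dy":0,"dz":0,"wx":0,"wy":0,"wz":0}

```text
time: 6.35
tool_pos: [0.6598, -0.0528, 0.0646]
ee_rot: [1.807, 1.562, 0.346]
force: [-0.2, 0.4, -0.2]
finger_gap: 0.0354
```

Emit:
drive_tool:
  plan:
    - {"grip":20,"dx":0.15,"dy":0,"dz":0,"wx":0,"wy":0,"wz":0}
    - {"grip":20,"dx":0,"dy":0,"dz":0,"wx":0,"wy":0,"wz":0}
    - {"grip":50,"dx":0,"dy":0,"dz":0,"wx":0,"wy":0,"wz":0}
    - {"grip":75,"dx":0,"dy":0,"dz":0,"wx":0,"wy":0,"wz":0}
    - {"grip":100,"dx":0,"dy":0,"dz":0,"wx":0,"wy":0,"wz":0}

```text
time: 6.85
tool_pos: [0.661, -0.0528, 0.0646]
ee_rot: [1.685, 1.559, 0.224]
force: [0.1, 0.1, -0.4]
finger_gap: 0.07
```

Emit:
drive_tool:
  plan:
    - {"grip":100,"dx":0,"dy":0,"dz":0,"wx":0,"wy":0,"wz":0}
    - {"grip":100,"dx":-2,"dy":0,"dz":0,"wx":0,"wy":0,"wz":0}
    - {"grip":100,"dx":-4.5,"dy":0,"dz":0,"wx":0,"wy":0,"wz":0}
    - {"grip":100,"dx":-4,"dy":0,"dz":0,"wx":0,"wy":0,"wz":0}
    - {"grip":100,"dx":-2,"dy":0,"dz":0,"wx":0,"wy":0,"wz":0}

```text
time: 7.35
tool_pos: [0.6558, -0.0525, 0.1866]
ee_rot: [-3.038, 1.566, 1.783]
force: [0.7, 1.1, 0.2]
finger_gap: 0.0852
```

```bash
python3 -c "
from h import *
delta(.4495,.081,.20,6)"
```

```text
t 7.35 pos [ 0.6558 -0.0525  0.1866] gap 0.0852 F [0.74 1.06 0.16] q6 -0.31
shift cm [ -1.25 -19.06 -15.53] turn [ 0.27 -0.3   0.03]
tool axes in world (cols)
 [[-0.    0.99  0.11]
 [ 0.01  0.11 -0.99]
 [-1.   -0.   -0.01]]
```

Emit:
drive_tool:
  plan:
    - {"grip":100,"dx":-0.5,"dy":-3.5,"dz":-2.8,"wx":0,"wy":-0.3,"wz":0}
    - {"grip":100,"dx":0,"dy":-3.5,"dz":-2.8,"wx":0,"wy":0,"wz":0}
    - {"grip":100,"dx":0,"dy":-3.5,"dz":-2.8,"wx":0,"wy":0,"wz":0}
    - {"grip":100,"dx":0,"dy":-3.5,"dz":-2.8,"wx":0,"wy":0,"wz":0}
    - {"grip":100,"dx":0,"dy":-3,"dz":-2.4,"wx":0,"wy":0,"wz":0}

```text
time: 7.85
tool_pos: [0.473, 0.064, 0.1954]
ee_rot: [1.27, 1.558, -0.197]
force: [-0.7, 0.6, -0.5]
finger_gap: 0.0855
```

```bash
python3 -c "
from h import *
delta(.4495,.081,.20,6)"
```

```text
t 7.85 pos [0.473  0.064  0.1954] gap 0.0855 F [-0.68  0.56 -0.52] q6 -0.13
shift cm [-0.5  -2.16 -1.94] turn [-0.05  0.21 -0.69]
tool axes in world (cols)
 [[ 0.01  0.99  0.1 ]
 [-0.    0.1  -0.99]
 [-1.    0.01  0.  ]]
```

Emit:
drive_tool:
  plan:
    - {"grip":100,"dx":0,"dy":-2.0,"dz":-1.8,"wx":0,"wy":0,"wz":-0.7}
    - {"grip":100,"dx":0,"dy":-0.5,"dz":-0.3,"wx":0,"wy":0,"wz":0}
    - {"grip":100,"dx":0,"dy":0,"dz":0,"wx":0,"wy":0,"wz":0}
    - {"grip":100,"dx":0,"dy":0,"dz":0,"wx":0,"wy":0,"wz":0}

```text
time: 8.25
tool_pos: [0.4423, 0.0847, 0.1954]
ee_rot: [0.359, 1.567, -1.104]
force: [0.6, 0.2, 0.1]
finger_gap: 0.0852
```

```bash
python3 -c "
from h import *
delta(.4495,.081,.064,6)"
```

```text
t 8.25 pos [0.4423 0.0847 0.1954] gap 0.0852 F [0.62 0.15 0.07] q6 -0.09
shift cm [13.14  0.66  0.39] turn [ 0.17  0.21 -0.08]
tool axes in world (cols)
 [[ 0.    0.99  0.11]
 [-0.    0.11 -0.99]
 [-1.    0.    0.  ]]
```

Emit:
drive_tool:
  plan:
    - {"grip":100,"dx":2,"dy":0.5,"dz":0.4,"wx":0,"wy":0,"wz":0}
    - {"grip":100,"dx":3.5,"dy":0,"dz":0,"wx":0,"wy":0,"wz":0}
    - {"grip":100,"dx":3.5,"dy":0,"dz":0,"wx":0,"wy":0,"wz":0}
    - {"grip":100,"dx":2,"dy":0,"dz":0,"wx":0,"wy":0,"wz":0}
    - {"grip":100,"dx":0,"dy":0,"dz":0,"wx":0,"wy":0,"wz":0}

```text
time: 8.75
tool_pos: [0.4566, 0.0766, 0.0845]
ee_rot: [1.072, 1.559, -0.397]
force: [-0.4, 0.4, 0.2]
finger_gap: 0.0852
```

```bash
python3 -c "
from h import *
delta(.4495,.081,.064,6)"
```

```text
t 8.75 pos [0.4566 0.0766 0.0845] gap 0.0852 F [-0.41  0.38  0.22] q6 -0.1
shift cm [ 2.04 -0.68 -0.52] turn [-0.12  0.33 -0.6 ]
tool axes in world (cols)
 [[ 0.01  0.99  0.1 ]
 [-0.    0.1  -0.99]
 [-1.    0.01  0.01]]
```

Emit:
drive_tool:
  plan:
    - {"grip":100,"dx":0.8,"dy":-0.7,"dz":-0.5,"wx":0,"wy":0.3,"wz":-0.6}
    - {"grip":100,"dx":0.8,"dy":-0.2,"dz":-0.2,"wx":0,"wy":0,"wz":0}
    - {"grip":100,"dx":0.5,"dy":0,"dz":0,"wx":0,"wy":0,"wz":0}
    - {"grip":100,"dx":0,"dy":0,"dz":0,"wx":0,"wy":0,"wz":0}

```text
time: 9.15
tool_pos: [0.4496, 0.0819, 0.0643]
ee_rot: [1.386, 1.568, -0.084]
force: [-0.9, -0.6, 0.6]
finger_gap: 0.0854
```

```bash
python3 -c "
from h import *
delta(.4495,.081,.064,6)"
```

```text
t 9.15 pos [0.4496 0.0819 0.0643] gap 0.0854 F [-0.86 -0.62  0.59] q6 -0.09
shift cm [ 0.03 -0.02  0.09] turn [-0.23  0.03 -0.16]
tool axes in world (cols)
 [[ 0.    0.99  0.1 ]
 [-0.    0.1  -0.99]
 [-1.    0.    0.  ]]
```

Aligned. Closing on the pot's lid.

Emit:
drive_tool:
  plan:
    - {"grip":65,"dx":0,"dy":0,"dz":0,"wx":0,"wy":0,"wz":0}
    - {"grip":45,"dx":0,"dy":0,"dz":0,"wx":0,"wy":0,"wz":0}
    - {"grip":35,"dx":0,"dy":0,"dz":0,"wx":0,"wy":0,"wz":0}
    - {"grip":30,"dx":0,"dy":0,"dz":0,"wx":0,"wy":0,"wz":0}
    - {"grip":30,"dx":0,"dy":0,"dz":0,"wx":0,"wy":0,"wz":0}
  force: 30

```text
time: 9.65
tool_pos: [0.4513, 0.0821, 0.0664]
ee_rot: [1.427, 1.564, -0.043]
force: [-0.3, 0.1, -0.7]
finger_gap: 0.045
```

Emit:
drive_tool:
  plan:
    - {"grip":30,"dx":-2,"dy":0,"dz":0,"wx":0,"wy":0,"wz":0}
    - {"grip":30,"dx":-4,"dy":0,"dz":0,"wx":0,"wy":0,"wz":0}
    - {"grip":30,"dx":-4,"dy":0,"dz":0,"wx":0,"wy":0,"wz":0}
    - {"grip":30,"dx":-3,"dy":0,"dz":0,"wx":0,"wy":0,"wz":0}
    - {"grip":30,"dx":-0.5,"dy":0,"dz":0,"wx":0,"wy":0,"wz":0}

```text
time: 10.15
tool_pos: [0.4478, 0.0821, 0.2035]
ee_rot: [0.867, 1.57, -0.603]
force: [1.6, -0.1, -0.2]
finger_gap: 0.045
```

```bash
python3 -c "
from h import *
delta(.656,.0155,.20,3)"
```

```text
t 10.15 pos [0.4478 0.0821 0.2035] gap 0.045 F [ 1.55 -0.13 -0.23] q6 -0.09
shift cm [ 0.36 20.04  8.72] turn [ 2.79  0.02 -0.02]
tool axes in world (cols)
 [[ 0.    0.99  0.1 ]
 [-0.    0.1  -0.99]
 [-1.    0.    0.  ]]
```

Emit:
drive_tool:
  plan:
    - {"grip":30,"dx":0,"dy":2,"dz":0.9,"wx":1,"wy":0,"wz":0}
    - {"grip":30,"dx":0,"dy":4.0,"dz":1.7,"wx":1,"wy":0,"wz":0}
    - {"grip":30,"dx":0,"dy":4,"dz":1.7,"wx":1,"wy":0,"wz":0}
    - {"grip":30,"dx":0,"dy":4,"dz":1.7,"wx":0,"wy":0,"wz":0}
    - {"grip":30,"dx":0,"dy":3,"dz":1.3,"wx":0,"wy":0,"wz":0}

```text
time: 10.65
tool_pos: [0.6241, 0.0209, 0.1996]
ee_rot: [-2.159, 1.569, 2.604]
force: [0.2, 0.8, -0.4]
finger_gap: 0.045
```

Emit:
drive_tool:
  plan:
    - {"grip":30,"dx":0,"dy":1.6,"dz":0.7,"wx":0,"wy":0,"wz":0}
    - {"grip":30,"dx":0,"dy":0.6,"dz":0.2,"wx":0,"wy":0,"wz":0}
    - {"grip":30,"dx":0,"dy":0,"dz":0,"wx":0,"wy":0,"wz":0}

```text
time: 10.95
tool_pos: [0.6483, 0.0106, 0.193]
ee_rot: [-1.776, 1.563, 2.984]
force: [-0.7, 0.9, -0.8]
finger_gap: 0.0451
```

```bash
python3 -c "
from h import *
delta(.656,.0155,.067,3)"
```

```text
t 10.95 pos [0.6483 0.0106 0.193 ] gap 0.0451 F [-0.75  0.87 -0.78] q6 -0.15
shift cm [12.59  0.89 -0.43] turn [-0.27 -0.09  0.44]
tool axes in world (cols)
 [[-0.01  1.    0.05]
 [ 0.    0.05 -1.  ]
 [-1.   -0.01 -0.  ]]
```

Emit:
drive_tool:
  plan:
    - {"grip":30,"dx":2,"dy":0.4,"dz":-0.4,"wx":0,"wy":0,"wz":0}
    - {"grip":30,"dx":3.5,"dy":0,"dz":0,"wx":0,"wy":0,"wz":0}
    - {"grip":30,"dx":3,"dy":0,"dz":0,"wx":0,"wy":0,"wz":0}
    - {"grip":30,"dx":1,"dy":0,"dz":0,"wx":0,"wy":0,"wz":0}
    - {"grip":30,"dx":0,"dy":0,"dz":0,"wx":0,"wy":0,"wz":0}

```text
time: 11.45
tool_pos: [0.6468, 0.0178, 0.0942]
ee_rot: [-1.805, 1.56, 2.957]
force: [-0.1, -0.5, 0.0]
finger_gap: 0.0451
```

```bash
python3 -c "
from h import *
delta(.656,.0155,.067,3)"
```

```text
t 11.45 pos [0.6468 0.0178 0.0942] gap 0.0451 F [-0.09 -0.5   0.02] q6 -0.14
shift cm [2.71 0.94 0.28] turn [-0.15 -0.15  0.62]
tool axes in world (cols)
 [[-0.01  1.    0.05]
 [ 0.    0.05 -1.  ]
 [-1.   -0.01 -0.  ]]
```

Emit:
drive_tool:
  plan:
    - {"grip":30,"dx":0.8,"dy":0.7,"dz":0.2,"wx":0,"wy":0,"wz":0.6}
    - {"grip":30,"dx":1.0,"dy":0.2,"dz":0,"wx":0,"wy":0,"wz":0}
    - {"grip":30,"dx":0.6,"dy":0,"dz":0,"wx":0,"wy":0,"wz":0}
    - {"grip":30,"dx":0.2,"dy":0,"dz":0,"wx":0,"wy":0,"wz":0}
    - {"grip":30,"dx":0,"dy":0,"dz":0,"wx":0,"wy":0,"wz":0}

```text
time: 11.95
tool_pos: [0.659, 0.0165, 0.0711]
ee_rot: [1.793, 1.563, 0.273]
force: [0.4, 0.3, -0.1]
finger_gap: 0.0451
```

```bash
python3 -c "
from h import *
delta(.656,.0155,.067,3)"
```

```text
t 11.95 pos [0.659  0.0165 0.0711] gap 0.0451 F [ 0.38  0.33 -0.13] q6 -0.15
shift cm [ 0.41 -0.3   0.08] turn [-0.11 -0.09 -0.42]
tool axes in world (cols)
 [[ 0.01  1.    0.05]
 [ 0.    0.05 -1.  ]
 [-1.    0.01 -0.  ]]
```

Emit:
drive_tool:
  plan:
    - {"grip":30,"dx":0.4,"dy":-0.2,"dz":0,"wx":0,"wy":0,"wz":-0.4}
    - {"grip":30,"dx":0.3,"dy":0,"dz":0,"wx":0,"wy":0,"wz":0}
    - {"grip":30,"dx":0,"dy":0,"dz":0,"wx":0,"wy":0,"wz":0}

```text
time: 12.25
tool_pos: [0.6578, 0.0162, 0.0665]
ee_rot: [2.297, 1.569, 0.776]
force: [0.2, -0.2, -0.3]
finger_gap: 0.045
```

Emit:
drive_tool:
  plan:
    - {"grip":30,"dx":0.1,"dy":0,"dz":0,"wx":0,"wy":0,"wz":0}
    - {"grip":30,"dx":0,"dy":0,"dz":0,"wx":0,"wy":0,"wz":0}
    - {"grip":60,"dx":0,"dy":0,"dz":0,"wx":0,"wy":0,"wz":0}
    - {"grip":80,"dx":0,"dy":0,"dz":0,"wx":0,"wy":0,"wz":0}
    - {"grip":100,"dx":0,"dy":0,"dz":0,"wx":0,"wy":0,"wz":0}

```text
time: 12.75
tool_pos: [0.6584, 0.0161, 0.0659]
ee_rot: [1.896, 1.568, 0.376]
force: [-0.1, 0.2, -0.1]
finger_gap: 0.0783
```

Emit:
drive_tool:
  plan:
    - {"grip":100,"dx":0,"dy":0,"dz":0,"wx":0,"wy":0,"wz":0}
    - {"grip":100,"dx":-2,"dy":0,"dz":0,"wx":0,"wy":0,"wz":0}
    - {"grip":100,"dx":-4.5,"dy":0,"dz":0,"wx":0,"wy":0,"wz":0}
    - {"grip":100,"dx":-4,"dy":0,"dz":0,"wx":0,"wy":0,"wz":0}
    - {"grip":100,"dx":-2,"dy":0,"dz":0,"wx":0,"wy":0,"wz":0}

```text
time: 13.25
tool_pos: [0.6542, 0.0162, 0.1879]
ee_rot: [-1.865, 1.561, 2.897]
force: [0.3, 0.1, 0.3]
finger_gap: 0.0855
```

```bash
python3 -c "
from h import *
delta(.4595,.014,.20,6)"
```

```text
t 13.25 pos [0.6542 0.0162 0.1879] gap 0.0855 F [0.33 0.11 0.3 ] q6 -0.15
shift cm [ -1.02 -19.47  -0.76] turn [-3.13 -0.18  0.53]
tool axes in world (cols)
 [[-0.01  1.    0.05]
 [ 0.    0.05 -1.  ]
 [-1.   -0.01 -0.  ]]
```

Emit:
drive_tool:
  plan:
    - {"grip":100,"dx":-0.5,"dy":-3.5,"dz":-0.2,"wx":-3,"wy":0,"wz":0.5}
    - {"grip":100,"dx":0,"dy":-4.2,"dz":-0.4,"wx":0,"wy":0,"wz":0}
    - {"grip":100,"dx":0,"dy":-4.2,"dz":-0.4,"wx":0,"wy":0,"wz":0}
    - {"grip":100,"dx":0,"dy":-3.5,"dz":-0.4,"wx":0,"wy":0,"wz":0}
    - {"grip":100,"dx":0,"dy":-2,"dz":-0.2,"wx":0,"wy":0,"wz":0}

```text
time: 13.75
tool_pos: [0.4794, 0.0153, 0.1972]
ee_rot: [1.612, 1.559, 0.146]
force: [0.5, -0.0, 0.5]
finger_gap: 0.0856
```

Emit:
drive_tool:
  plan:
    - {"grip":100,"dx":0,"dy":-1,"dz":0,"wx":0,"wy":0,"wz":0}
    - {"grip":100,"dx":0,"dy":0,"dz":0,"wx":0,"wy":0,"wz":0}
    - {"grip":100,"dx":0,"dy":0,"dz":0,"wx":0,"wy":0,"wz":0}

```text
time: 14.05
tool_pos: [0.4669, 0.0145, 0.1975]
ee_rot: [1.584, 1.558, 0.118]
force: [-0.3, -0.1, 0.3]
finger_gap: 0.0853
```

Run:
```python
from h import *
from plant import vision
import cv2
delta(.4595,.014,.088,6)
c=vision.capture("wrist"); np.savez("w3.npz",**c)
cv2.imwrite("pics/w3.png",cv2.convertScaleAbs(c["img"],alpha=1.4))
```

```text
t 14.05 pos [0.4669 0.0145 0.1975] gap 0.0853 F [-0.33 -0.11  0.34] q6 -0.25
shift cm [10.94 -0.89 -0.03] turn [-0.01 -0.01 -0.75]
tool axes in world (cols)
 [[ 0.01  0.99  0.1 ]
 [ 0.    0.1  -0.99]
 [-1.    0.01 -0.  ]]
```

View pics/w3.png

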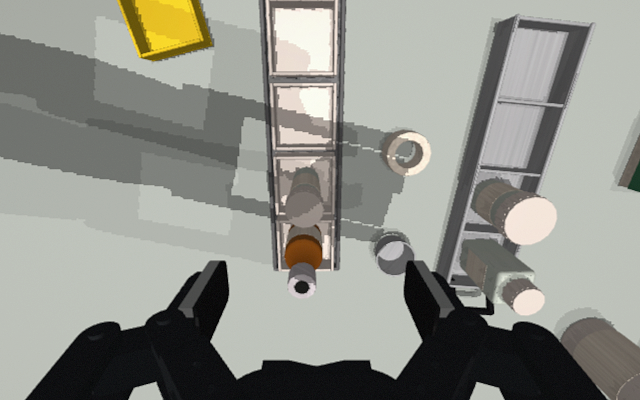

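The square and pot stand upright in the two loop-end pockets. The tube cap is at (306,208) and the vial cap at (301,287), both undisturbed. Descending on the tube.

Emit:
drive_tool:
  plan:
    - {"grip":100,"dx":1.5,"dy":-0.8,"dz":0,"wx":0,"wy":0,"wz":-0.7}
    - {"grip":100,"dx":3,"dy":-0.3,"dz":0,"wx":0,"wy":0,"wz":0}
    - {"grip":100,"dx":3,"dy":0,"dz":0,"wx":0,"wy":0,"wz":0}
    - {"grip":100,"dx":1.2,"dy":0,"dz":0,"wx":0,"wy":0,"wz":0}
    - {"grip":100,"dx":0,"dy":0,"dz":0,"wx":0,"wy":0,"wz":0}

```text
time: 14.6
tool_pos: [0.457, 0.0131, 0.1052]
ee_rot: [-1.659, 1.569, -3.125]
force: [-0.1, -0.3, 0.3]
finger_gap: 0.0852
```

```bash
python3 -c "
from h import *
delta(.4595,.014,.088,6)"
```

```text
t 14.6 pos [0.457  0.0131 0.1052] gap 0.0852 F [-0.11 -0.34  0.31] q6 -0.25
shift cm [ 1.72  0.26 -0.06] turn [ 0.02 -0.01  0.1 ]
tool axes in world (cols)
 [[-0.    0.99  0.1 ]
 [-0.    0.1  -0.99]
 [-1.   -0.   -0.  ]]
```

Emit:
drive_tool:
  plan:
    - {"grip":100,"dx":0.8,"dy":0.2,"dz":0,"wx":0,"wy":0,"wz":0}
    - {"grip":100,"dx":0.8,"dy":0,"dz":0,"wx":0,"wy":0,"wz":0}
    - {"grip":100,"dx":0.2,"dy":0,"dz":0,"wx":0,"wy":0,"wz":0}
    - {"grip":100,"dx":0,"dy":0,"dz":0,"wx":0,"wy":0,"wz":0}

```text
time: 15.0
tool_pos: [0.461, 0.0131, 0.0876]
ee_rot: [0.877, 1.57, -0.589]
force: [-0.4, 0.7, 0.1]
finger_gap: 0.0857
```

```bash
python3 -c "
from h import *
delta(.4595,.014,.088,6)"
```

```text
t 15.0 pos [0.461  0.0131 0.0876] gap 0.0857 F [-0.43  0.69  0.05] q6 -0.25
shift cm [-0.04 -0.14 -0.11] turn [ 0.02  0.03 -0.04]
tool axes in world (cols)
 [[ 0.    0.99  0.1 ]
 [-0.    0.1  -0.99]
 [-1.    0.    0.  ]]
```

Emit:
drive_tool:
  plan:
    - {"grip":65,"dx":0,"dy":0,"dz":0,"wx":0,"wy":0,"wz":0}
    - {"grip":45,"dx":0,"dy":0,"dz":0,"wx":0,"wy":0,"wz":0}
    - {"grip":30,"dx":0,"dy":0,"dz":0,"wx":0,"wy":0,"wz":0}
    - {"grip":15,"dx":0,"dy":0,"dz":0,"wx":0,"wy":0,"wz":0}
    - {"grip":15,"dx":0,"dy":0,"dz":0,"wx":0,"wy":0,"wz":0}
  force: 30

```text
time: 15.5
tool_pos: [0.4625, 0.0129, 0.0897]
ee_rot: [1.239, 1.566, -0.227]
force: [0.1, 0.0, 0.0]
finger_gap: 0.029
```

Emit:
drive_tool:
  plan:
    - {"grip":15,"dx":0,"dy":0,"dz":0,"wx":0,"wy":0,"wz":0}
    - {"grip":15,"dx":-2,"dy":0,"dz":0,"wx":0,"wy":0,"wz":0}
    - {"grip":15,"dx":-4,"dy":0,"dz":0,"wx":0,"wy":0,"wz":0}
    - {"grip":15,"dx":-4,"dy":0,"dz":0,"wx":0,"wy":0,"wz":0}
    - {"grip":15,"dx":-3,"dy":0,"dz":0,"wx":0,"wy":0,"wz":0}

```text
time: 16.0
tool_pos: [0.4573, 0.0136, 0.2175]
ee_rot: [-1.781, 1.561, 3.036]
force: [0.1, 0.1, -0.2]
finger_gap: 0.0291
```

```bash
python3 -c "
from h import *
delta(.6555,.082,.22,3)"
```

```text
t 16.0 pos [0.4573 0.0136 0.2175] gap 0.0291 F [ 0.11  0.11 -0.25] q6 -0.25
shift cm [-0.43 20.43 -4.72] turn [ 3.02 -0.1   0.53]
tool axes in world (cols)
 [[-0.01  0.99  0.1 ]
 [ 0.    0.1  -0.99]
 [-1.   -0.01 -0.  ]]
```

Emit:
drive_tool:
  plan:
    - {"grip":15,"dx":0,"dy":2,"dz":-0.4,"wx":1,"wy":0,"wz":0}
    - {"grip":15,"dx":0,"dy":4.0,"dz":-1.0,"wx":1,"wy":0,"wz":0}
    - {"grip":15,"dx":0,"dy":4,"dz":-1.1,"wx":1,"wy":0,"wz":0}
    - {"grip":15,"dx":0,"dy":4,"dz":-1.1,"wx":0,"wy":0,"wz":0}
    - {"grip":15,"dx":0,"dy":3,"dz":-0.8,"wx":0,"wy":0,"wz":0}

```text
time: 16.5
tool_pos: [0.6305, 0.0699, 0.2252]
ee_rot: [1.195, 1.567, -0.328]
force: [-0.5, -0.4, -0.7]
finger_gap: 0.0292
```

Emit:
drive_tool:
  plan:
    - {"grip":15,"dx":0,"dy":1.6,"dz":-0.4,"wx":0,"wy":0,"wz":0}
    - {"grip":15,"dx":0,"dy":0.8,"dz":-0.2,"wx":0,"wy":0,"wz":0}
    - {"grip":15,"dx":0,"dy":0,"dz":0,"wx":0,"wy":0,"wz":0}

```text
time: 16.8
tool_pos: [0.6574, 0.0786, 0.2231]
ee_rot: [1.103, 1.568, -0.418]
force: [0.3, -0.1, -0.6]
finger_gap: 0.0292
```

```bash
python3 -c "
from h import *
delta(.6555,.082,.09,3)"
```

```text
t 16.8 pos [0.6574 0.0786 0.2231] gap 0.0292 F [ 0.34 -0.15 -0.56] q6 -0.05
shift cm [13.31 -0.2  -0.36] turn [-0.16  0.06 -0.12]
tool axes in world (cols)
 [[ 0.    1.    0.05]
 [-0.    0.05 -1.  ]
 [-1.    0.    0.  ]]
```

Emit:
drive_tool:
  plan:
    - {"grip":15,"dx":2,"dy":-0.4,"dz":-0.3,"wx":0,"wy":0,"wz":0}
    - {"grip":15,"dx":3.5,"dy":0,"dz":0,"wx":0,"wy":0,"wz":0}
    - {"grip":15,"dx":3.2,"dy":0,"dz":0,"wx":0,"wy":0,"wz":0}
    - {"grip":15,"dx":1,"dy":0,"dz":0,"wx":0,"wy":0,"wz":0}
    - {"grip":15,"dx":0,"dy":0,"dz":0,"wx":0,"wy":0,"wz":0}

```text
time: 17.3
tool_pos: [0.6508, 0.0799, 0.1256]
ee_rot: [1.029, 1.567, -0.493]
force: [0.4, 0.3, -0.4]
finger_gap: 0.0292
```

```bash
python3 -c "
from h import *
delta(.6555,.082,.09,3)"
```

```text
t 17.3 pos [0.6508 0.0799 0.1256] gap 0.0292 F [ 0.36  0.3  -0.41] q6 -0.05
shift cm [ 3.57  0.47 -0.19] turn [-0.21  0.1  -0.17]
tool axes in world (cols)
 [[ 0.    1.    0.05]
 [-0.    0.05 -1.  ]
 [-1.    0.    0.  ]]
```

Emit:
drive_tool:
  plan:
    - {"grip":15,"dx":1.2,"dy":0.3,"dz":-0.2,"wx":0,"wy":0,"wz":0}
    - {"grip":15,"dx":1.2,"dy":0,"dz":0,"wx":0,"wy":0,"wz":0}
    - {"grip":15,"dx":0.7,"dy":0,"dz":0,"wx":0,"wy":0,"wz":0}
    - {"grip":15,"dx":0.3,"dy":0,"dz":0,"wx":0,"wy":0,"wz":0}
    - {"grip":15,"dx":0,"dy":0,"dz":0,"wx":0,"wy":0,"wz":0}

```text
time: 17.8
tool_pos: [0.6564, 0.0819, 0.0941]
ee_rot: [1.354, 1.561, -0.169]
force: [-0.4, -0.1, 0.0]
finger_gap: 0.0289
```

```bash
python3 -c "
from h import *
delta(.6555,.082,.09,3)"
```

```text
t 17.8 pos [0.6564 0.0819 0.0941] gap 0.0289 F [-0.37 -0.12  0.02] q6 -0.04
shift cm [ 0.41 -0.1  -0.02] turn [-0.23  0.12 -0.54]
tool axes in world (cols)
 [[ 0.01  1.    0.05]
 [-0.    0.05 -1.  ]
 [-1.    0.01  0.  ]]
```

Emit:
drive_tool:
  plan:
    - {"grip":15,"dx":0.4,"dy":0,"dz":0,"wx":0,"wy":0,"wz":-0.5}
    - {"grip":15,"dx":0.3,"dy":0,"dz":0,"wx":0,"wy":0,"wz":0}
    - {"grip":15,"dx":0,"dy":0,"dz":0,"wx":0,"wy":0,"wz":0}

```text
time: 18.1
tool_pos: [0.6583, 0.0818, 0.0901]
ee_rot: [0.997, 1.566, -0.526]
force: [-0.8, -0.5, 0.0]
finger_gap: 0.0293
```

Emit:
drive_tool:
  plan:
    - {"grip":15,"dx":0.15,"dy":0,"dz":0,"wx":0,"wy":0,"wz":0}
    - {"grip":15,"dx":0,"dy":0,"dz":0,"wx":0,"wy":0,"wz":0}
    - {"grip":45,"dx":0,"dy":0,"dz":0,"wx":0,"wy":0,"wz":0}
    - {"grip":75,"dx":0,"dy":0,"dz":0,"wx":0,"wy":0,"wz":0}
    - {"grip":100,"dx":0,"dy":0,"dz":0,"wx":0,"wy":0,"wz":0}

```text
time: 18.6
tool_pos: [0.6591, 0.0819, 0.0892]
ee_rot: [1.144, 1.565, -0.379]
force: [-0.3, -0.6, -0.5]
finger_gap: 0.0663
```

Emit:
drive_tool:
  plan:
    - {"grip":100,"dx":0,"dy":0,"dz":0,"wx":0,"wy":0,"wz":0}
    - {"grip":100,"dx":-2,"dy":0,"dz":0,"wx":0,"wy":0,"wz":0}
    - {"grip":100,"dx":-4,"dy":0,"dz":0,"wx":0,"wy":0,"wz":0}
    - {"grip":100,"dx":-4,"dy":0,"dz":0,"wx":0,"wy":0,"wz":0}
    - {"grip":100,"dx":-2,"dy":0,"dz":0,"wx":0,"wy":0,"wz":0}

```text
time: 19.1
tool_pos: [0.6546, 0.082, 0.2056]
ee_rot: [-1.335, 1.563, -2.857]
force: [0.9, -0.4, -0.4]
finger_gap: 0.0854
```

```bash
python3 -c "
from h import *
delta(.4625,-.0500,.21,6)"
```

```text
t 19.1 pos [0.6546 0.082  0.2056] gap 0.0854 F [ 0.9  -0.37 -0.42] q6 -0.04
shift cm [ -0.26 -19.83  12.26] turn [-3.23  0.09  0.45]
tool axes in world (cols)
 [[-0.01  1.    0.05]
 [-0.    0.05 -1.  ]
 [-1.   -0.01  0.  ]]
```

Emit:
drive_tool:
  plan:
    - {"grip":100,"dx":-0.3,"dy":-3.4,"dz":2.1,"wx":-3,"wy":0,"wz":0.4}
    - {"grip":100,"dx":0,"dy":-4.0,"dz":2.2,"wx":0,"wy":0,"wz":0}
    - {"grip":100,"dx":0,"dy":-4.0,"dz":2.2,"wx":0,"wy":0,"wz":0}
    - {"grip":100,"dx":0,"dy":-3.6,"dz":2.0,"wx":0,"wy":0,"wz":0}
    - {"grip":100,"dx":0,"dy":-2,"dz":1.1,"wx":0,"wy":0,"wz":0}

```text
time: 19.6
tool_pos: [0.4939, -0.0307, 0.2129]
ee_rot: [1.247, 1.56, -0.216]
force: [-0.2, -0.3, -0.1]
finger_gap: 0.0854
```

Emit:
drive_tool:
  plan:
    - {"grip":100,"dx":0,"dy":-1.3,"dz":0.7,"wx":0,"wy":0,"wz":0}
    - {"grip":100,"dx":0,"dy":-0.3,"dz":0.1,"wx":0,"wy":0,"wz":0}
    - {"grip":100,"dx":0,"dy":0,"dz":0,"wx":0,"wy":0,"wz":0}

```text
time: 19.9
tool_pos: [0.4762, -0.0421, 0.2131]
ee_rot: [1.223, 1.559, -0.243]
force: [0.1, -0.1, -0.0]
finger_gap: 0.0857
```

```bash
python3 -c "
from h import *
delta(.4625,-.0500,.093,6)"
```

```text
t 19.9 pos [ 0.4762 -0.0421  0.2131] gap 0.0857 F [ 0.08 -0.08 -0.04] q6 -0.36
shift cm [11.99 -1.58  0.59] turn [-0.05  0.24 -0.66]
tool axes in world (cols)
 [[ 0.01  0.99  0.1 ]
 [-0.    0.1  -0.99]
 [-1.    0.01  0.  ]]
```

Emit:
drive_tool:
  plan:
    - {"grip":100,"dx":0.5,"dy":-1.3,"dz":0.5,"wx":0,"wy":0.2,"wz":-0.6}
    - {"grip":100,"dx":3,"dy":-0.2,"dz":0,"wx":0,"wy":0,"wz":0}
    - {"grip":100,"dx":3,"dy":0,"dz":0,"wx":0,"wy":0,"wz":0}
    - {"grip":100,"dx":1,"dy":0,"dz":0,"wx":0,"wy":0,"wz":0}
    - {"grip":100,"dx":0,"dy":0,"dz":0,"wx":0,"wy":0,"wz":0}

```text
time: 20.4
tool_pos: [0.4627, -0.0485, 0.1363]
ee_rot: [1.021, 1.569, -0.443]
force: [0.1, -0.3, 0.8]
finger_gap: 0.0852
```

```bash
python3 -c "
from h import *
delta(.4625,-.0500,.093,6)"
```

```text
t 20.4 pos [ 0.4627 -0.0485  0.1363] gap 0.0852 F [ 0.1  -0.34  0.79] q6 -0.38
shift cm [ 4.33 -0.04  0.14] turn [ 0.15  0.04 -0.07]
tool axes in world (cols)
 [[ 0.    0.99  0.11]
 [-0.    0.11 -0.99]
 [-1.    0.    0.  ]]
```

Emit:
drive_tool:
  plan:
    - {"grip":100,"dx":1.2,"dy":0,"dz":0.1,"wx":0,"wy":0,"wz":0}
    - {"grip":100,"dx":1.5,"dy":0,"dz":0,"wx":0,"wy":0,"wz":0}
    - {"grip":100,"dx":1.2,"dy":0,"dz":0,"wx":0,"wy":0,"wz":0}
    - {"grip":100,"dx":0.3,"dy":0,"dz":0,"wx":0,"wy":0,"wz":0}
    - {"grip":100,"dx":0,"dy":0,"dz":0,"wx":0,"wy":0,"wz":0}

```text
time: 20.9
tool_pos: [0.4658, -0.0501, 0.0949]
ee_rot: [1.134, 1.565, -0.328]
force: [0.2, 0.8, 0.1]
finger_gap: 0.0856
```

```bash
python3 -c "
from h import *
delta(.4625,-.0500,.093,6)"
```

```text
t 20.9 pos [ 0.4658 -0.0501  0.0949] gap 0.0856 F [0.18 0.76 0.06] q6 -0.38
shift cm [ 0.18 -0.33 -0.05] turn [ 0.24  0.14 -0.31]
tool axes in world (cols)
 [[ 0.01  0.99  0.11]
 [-0.    0.11 -0.99]
 [-1.    0.01  0.  ]]
```

Emit:
drive_tool:
  plan:
    - {"grip":100,"dx":0.2,"dy":-0.4,"dz":0,"wx":0,"wy":0,"wz":-0.3}
    - {"grip":60,"dx":0,"dy":0,"dz":0,"wx":0,"wy":0,"wz":0}
    - {"grip":40,"dx":0,"dy":0,"dz":0,"wx":0,"wy":0,"wz":0}
    - {"grip":20,"dx":0,"dy":0,"dz":0,"wx":0,"wy":0,"wz":0}
    - {"grip":10,"dx":0,"dy":0,"dz":0,"wx":0,"wy":0,"wz":0}
  force: 40

```text
time: 21.4
tool_pos: [0.463, -0.051, 0.0949]
ee_rot: [0.668, 1.566, -0.794]
force: [0.4, -0.2, 0.0]
finger_gap: 0.0283
```

Emit:
drive_tool:
  plan:
    - {"grip":10,"dx":0,"dy":0,"dz":0,"wx":0,"wy":0,"wz":0}
    - {"grip":10,"dx":0,"dy":0,"dz":0,"wx":0,"wy":0,"wz":0}

```text
time: 21.6
tool_pos: [0.4632, -0.0511, 0.0951]
ee_rot: [0.721, 1.565, -0.741]
force: [-0.7, -1.2, -1.1]
finger_gap: 0.0229
```

Emit:
drive_tool:
  plan:
    - {"grip":10,"dx":-2,"dy":0,"dz":0,"wx":0,"wy":0,"wz":0}
    - {"grip":10,"dx":-4,"dy":0,"dz":0,"wx":0,"wy":0,"wz":0}
    - {"grip":10,"dx":-4,"dy":0,"dz":0,"wx":0,"wy":0,"wz":0}
    - {"grip":10,"dx":-3,"dy":0,"dz":0,"wx":0,"wy":0,"wz":0}
    - {"grip":10,"dx":-0.5,"dy":0,"dz":0,"wx":0,"wy":0,"wz":0}

```text
time: 22.1
tool_pos: [0.4597, -0.0497, 0.2309]
ee_rot: [-1.462, 1.566, -2.924]
force: [1.2, 0.2, -1.4]
finger_gap: 0.0226
```

```bash
python3 -c "
from h import *
delta(.655,.148,.23,3)"
```

```text
t 22.1 pos [ 0.4597 -0.0497  0.2309] gap 0.0226 F [ 1.2   0.17 -1.44] q6 -0.39
shift cm [ -0.03  21.56 -17.53] turn [3.24 0.04 0.28]
tool axes in world (cols)
 [[-0.    0.99  0.11]
 [-0.    0.11 -0.99]
 [-1.   -0.    0.  ]]
```

Emit:
drive_tool:
  plan:
    - {"grip":10,"dx":0,"dy":1.5,"dz":-1.3,"wx":1,"wy":0,"wz":0}
    - {"grip":10,"dx":0,"dy":2.8,"dz":-2.5,"wx":1,"wy":0,"wz":0}
    - {"grip":10,"dx":0,"dy":3,"dz":-2.7,"wx":1,"wy":0,"wz":0}
    - {"grip":10,"dx":0,"dy":3,"dz":-2.7,"wx":0,"wy":0,"wz":0}
    - {"grip":10,"dx":0,"dy":3,"dz":-2.7,"wx":0,"wy":0,"wz":0}

```text
time: 22.6
tool_pos: [0.5846, 0.0789, 0.2257]
ee_rot: [-1.198, 1.562, -2.722]
force: [-0.3, -1.7, -0.7]
finger_gap: 0.0227
```

```bash
python3 -c "
from h import *
delta(.655,.148,.23,3)"
```

```text
t 22.6 pos [0.5846 0.0789 0.2257] gap 0.0227 F [-0.3  -1.66 -0.73] q6 -0.04
shift cm [-0.51  7.36 -6.57] turn [-0.31  0.18  0.46]
tool axes in world (cols)
 [[-0.01  1.    0.05]
 [-0.    0.05 -1.  ]
 [-1.   -0.01  0.  ]]
```

Emit:
drive_tool:
  plan:
    - {"grip":10,"dx":0,"dy":2.8,"dz":-2.5,"wx":0,"wy":0,"wz":0.4}
    - {"grip":10,"dx":0,"dy":2.2,"dz":-1.9,"wx":0,"wy":0,"wz":0}
    - {"grip":10,"dx":0,"dy":1.2,"dz":-1.0,"wx":0,"wy":0,"wz":0}
    - {"grip":10,"dx":0,"dy":0.2,"dz":-0.2,"wx":0,"wy":0,"wz":0}
    - {"grip":10,"dx":0,"dy":0,"dz":0,"wx":0,"wy":0,"wz":0}

```text
time: 23.1
tool_pos: [0.6463, 0.1446, 0.2129]
ee_rot: [-1.371, 1.557, -2.89]
force: [0.2, -0.6, -1.1]
finger_gap: 0.0228
```

```bash
python3 -c "
from h import *
delta(.655,.148,.095,3)"
```

```text
t 23.1 pos [0.6463 0.1446 0.2129] gap 0.0228 F [ 0.16 -0.6  -1.06] q6 0.05
shift cm [11.78  1.05 -0.33] turn [-0.03  0.16  0.8 ]
tool axes in world (cols)
 [[-0.01  1.    0.05]
 [-0.    0.05 -1.  ]
 [-1.   -0.01  0.  ]]
```

Emit:
drive_tool:
  plan:
    - {"grip":10,"dx":1,"dy":0.8,"dz":-0.3,"wx":0,"wy":0,"wz":0.8}
    - {"grip":10,"dx":3,"dy":0,"dz":0,"wx":0,"wy":0,"wz":0}
    - {"grip":10,"dx":3,"dy":0,"dz":0,"wx":0,"wy":0,"wz":0}
    - {"grip":10,"dx":1,"dy":0,"dz":0,"wx":0,"wy":0,"wz":0}
    - {"grip":10,"dx":0,"dy":0,"dz":0,"wx":0,"wy":0,"wz":0}

```text
time: 23.6
tool_pos: [0.6529, 0.1448, 0.1277]
ee_rot: [0.322, 1.567, -1.2]
force: [0.3, 1.2, -1.3]
finger_gap: 0.0223
```

```bash
python3 -c "
from h import *
delta(.655,.148,.0952,3)"
```

```text
t 23.6 pos [0.6529 0.1448 0.1277] gap 0.0223 F [ 0.28  1.19 -1.28] q6 0.05
shift cm [ 3.25  0.22 -0.33] turn [-0.22  0.21 -0.07]
tool axes in world (cols)
 [[ 0.    1.    0.05]
 [-0.    0.05 -1.  ]
 [-1.    0.    0.  ]]
```

Emit:
drive_tool:
  plan:
    - {"grip":10,"dx":1.0,"dy":0.1,"dz":-0.3,"wx":0,"wy":0,"wz":0}
    - {"grip":10,"dx":1.1,"dy":0,"dz":0,"wx":0,"wy":0,"wz":0}
    - {"grip":10,"dx":0.7,"dy":0,"dz":0,"wx":0,"wy":0,"wz":0}
    - {"grip":10,"dx":0.3,"dy":0,"dz":0,"wx":0,"wy":0,"wz":0}
    - {"grip":10,"dx":0,"dy":0,"dz":0,"wx":0,"wy":0,"wz":0}

```text
time: 24.1
tool_pos: [0.6561, 0.1475, 0.0981]
ee_rot: [1.124, 1.563, -0.399]
force: [-0.3, -0.5, -0.7]
finger_gap: 0.0226
```

```bash
python3 -c "
from h import *
delta(.655,.148,.0952,3)"
```

```text
t 24.1 pos [0.6561 0.1475 0.0981] gap 0.0226 F [-0.3  -0.55 -0.74] q6 0.06
shift cm [ 0.29 -0.11 -0.05] turn [-0.27  0.19 -0.4 ]
tool axes in world (cols)
 [[ 0.01  1.    0.05]
 [-0.    0.05 -1.  ]
 [-1.    0.01  0.  ]]
```

Emit:
drive_tool:
  plan:
    - {"grip":10,"dx":0.3,"dy":0,"dz":0,"wx":0,"wy":0,"wz":-0.4}
    - {"grip":10,"dx":0.2,"dy":0,"dz":0,"wx":0,"wy":0,"wz":0}
    - {"grip":10,"dx":0,"dy":0,"dz":0,"wx":0,"wy":0,"wz":0}
    - {"grip":10,"dx":0,"dy":0,"dz":0,"wx":0,"wy":0,"wz":0}

```text
time: 24.5
tool_pos: [0.6579, 0.1479, 0.0962]
ee_rot: [0.83, 1.566, -0.693]
force: [0.8, -0.0, -1.4]
finger_gap: 0.0224
```

Emit:
drive_tool:
  plan:
    - {"grip":10,"dx":0.3,"dy":0,"dz":0,"wx":0,"wy":0,"wz":0}
    - {"grip":10,"dx":0,"dy":0,"dz":0,"wx":0,"wy":0,"wz":0}
    - {"grip":35,"dx":0,"dy":0,"dz":0,"wx":0,"wy":0,"wz":0}
    - {"grip":65,"dx":0,"dy":0,"dz":0,"wx":0,"wy":0,"wz":0}
    - {"grip":100,"dx":0,"dy":0,"dz":0,"wx":0,"wy":0,"wz":0}

```text
time: 25.0
tool_pos: [0.6598, 0.1481, 0.0958]
ee_rot: [1.234, 1.563, -0.289]
force: [-0.1, 0.8, 0.5]
finger_gap: 0.058
```

Emit:
drive_tool:
  plan:
    - {"grip":100,"dx":0,"dy":0,"dz":0,"wx":0,"wy":0,"wz":0}
    - {"grip":100,"dx":0,"dy":0,"dz":0,"wx":0,"wy":0,"wz":0}
    - {"grip":100,"dx":-2,"dy":0,"dz":0,"wx":0,"wy":0,"wz":0}
    - {"grip":100,"dx":-4,"dy":0,"dz":0,"wx":0,"wy":0,"wz":0}
    - {"grip":100,"dx":-4,"dy":0,"dz":0,"wx":0,"wy":0,"wz":0}

```text
time: 25.5
tool_pos: [0.6536, 0.1476, 0.1881]
ee_rot: [-1.205, 1.56, -2.728]
force: [0.7, -0.4, 0.1]
finger_gap: 0.0851
```

Emit:
drive_tool:
  plan:
    - {"grip":100,"dx":-2,"dy":-4,"dz":-2,"wx":0,"wy":0,"wz":0}
    - {"grip":100,"dx":0,"dy":-4,"dz":-3,"wx":0,"wy":0,"wz":0}
    - {"grip":100,"dx":0,"dy":-4,"dz":-3,"wx":0,"wy":0,"wz":0}
    - {"grip":100,"dx":0,"dy":-4,"dz":-3,"wx":0,"wy":0,"wz":0}
    - {"grip":100,"dx":0,"dy":0,"dz":0,"wx":0,"wy":0,"wz":0}

```text
time: 26.0
tool_pos: [0.4894, 0.2519, 0.2172]
ee_rot: [1.389, 1.565, -0.139]
force: [0.5, -0.7, 0.3]
finger_gap: 0.0855
```

Run:
```python
from h import *
from plant import vision,env
import cv2
for n in ("scene","top"):
    c=vision.capture(n); np.savez(f"{n}9.npz",**c); i=c["img"]
    i=i[130:370,180:400] if n=="scene" else i[90:250,190:370]
    cv2.imwrite(f"pics/{n}9.png",cv2.convertScaleAbs(cv2.resize(i,None,fx=2.5 if n=="scene" else 3.75,fy=2.5 if n=="scene" else 3.75,interpolation=cv2.INTER_CUBIC),alpha=1.5))
print(env.state()["tool_pos"],env.state()["force"])
```

```text
[0.49318915 0.24990406 0.21780077] [0.48122497 0.122951   0.34555365]
```

View pics/scene9.png

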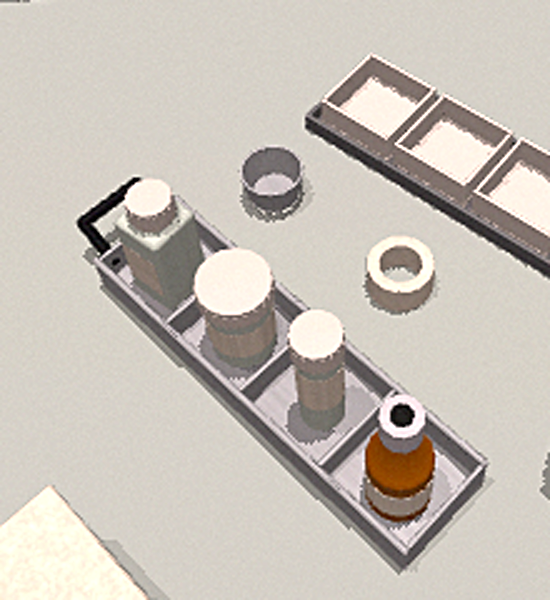

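View pics/top9.png

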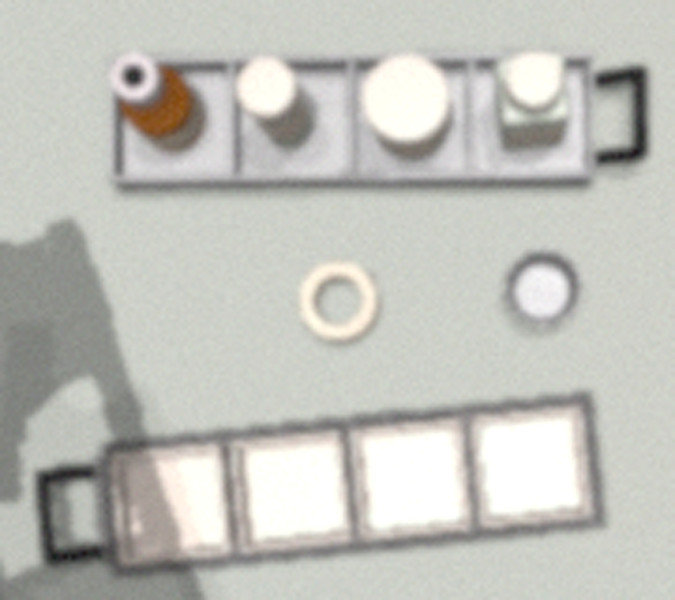

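All four stand upright in order, square to vial, from the rack's loop. A numeric check in the top camera: caps at vial (132,76), tube (267,87), pot (405,100), square (534,80).

Run:
```python
from h import *
t=dict(np.load("top9.npz")); s=dict(np.load("scene9.npz"))
P=lambda u,v:(190+u/3.75,90+v/3.75)
S=lambda u,v:(180+u/2.5,130+v/2.5)
for n,a,b,z,g in [("vial",(132,76),(402,415),.107,(.652,.1433)),("tube",(267,87),(316,335),.102,(.6525,.0774)),("pot",(405,100),(234,283),.077,(.6531,.0114)),("square",(534,80),(152,200),.1,(.6537,-.0546))]:
    p=plane(t,*P(*a),z); q=plane(s,*S(*b),z); print(n,p.round(4),q.round(4),tri([ray(t,*P(*a)),ray(s,*S(*b))]).round(4),"vs top-cam pocket (mm)",((p[:2]-g)*1000).round(1))
```

```text
vial [0.6591 0.1487 0.107 ] [0.6599 0.1493 0.107 ] [0.6594 0.149  0.1059] vs top-cam pocket (mm) [7.1 5.4]
tube [0.655  0.0819 0.102 ] [0.6568 0.0848 0.102 ] [0.6557 0.0828 0.098 ] vs top-cam pocket (mm) [2.5 4.5]
pot [0.6546 0.0137 0.077 ] [0.6575 0.0165 0.077 ] [0.6558 0.014  0.072 ] vs top-cam pocket (mm) [1.5 2.3]
square [ 0.6596 -0.0525  0.1   ] [ 0.6611 -0.0477  0.1   ] [ 0.66  -0.052  0.095] vs top-cam pocket (mm) [5.9 2.1]
```

All four are within about 9 mm of their pocket centres (the limit is 22 mm). Handing in.

```bash
python3 -c "
from plant import ticket,env
print(ticket.sign_off(), env.state()['time'])"
```

```text
the job is handed in; nothing more can be done
the job is handed in; nothing more can be done
```

I moved all four containers into the rack in their list order (square, pot, tube, vial from the loop), set each one down and backed the arm clear. The job is handed in at about 26 s of the 99 s allowed; `sign_off` gives no verdict.

- **Last checks:** In the final scene and top pictures all four stand upright in the right pockets. In the top camera their caps lie 3 to 9 mm from the pocket centres, against a limit of 22 mm.
- **Disagreements:** The cameras differed by up to about 5 mm on the containers, and by about 7 mm on the rack centre, so I used a compromise for the rack. Base height and tilt were judged only from the pictures and from the heights at which I let go, which were within about 1 mm of the pick-up heights.

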